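Close and lock a pressure-vessel clamp and tighten it with its ratchet handle

TASK

Close the clamp over the white pressure vessel: swing its arm across until it stops in the fork, and lock it there with the long pin, pushed fully home through the fork and the arm's end. Then work the ratchet handle to and fro (it grips when turned clockwise, seen from above, and spins loose when turned back) until the pad sits tight on the lid and the toothed wheel will turn no further. Finally swing the handle loosely back to its front stop, leaving the clamp tight, and let go; leave everything else on the bench where it stands.

Things in the scene. Friction and masses are not known exactly. Their poses are not given: they have to be found in the camera images.
- deck: aluminium deck of the clamp, 130 x 260 mm, fixed, leaning 30 degrees to the operator. Origin: middle of its top face; z: its normal, x uphill (away from the operator), y left. All clamp axes are parallel to this z and all heights below are along it. Cup with vessel at the origin, fork (two lugs on a rear post, open to the front, 115 mm high) at y = -105
- swing_hinge (a point): point on the swing arm's hinge line at deck (0, 95, 98) mm, fixed in place; the line runs along deck z. The arm is a steel bar 30 wide, 12 thick (z 92 to 104) reaching 218 mm from this line; it carries the spindle, pad, toothed wheel and handle, whose common axis is 95 mm from this line (over the deck's origin when closed)
- swing_arm (a joint): arm angle, rad. 0: closed on its stop, its end in the fork, its hole in line with the bore; grows as its free end swings out from deck -y towards deck -x (to the operator), at most 1.45; starts at 0.8 to 1.25. The stiff hinge stays where it is left and needs 2 to 5 N at the post
- swing_post (a point): middle of the black upright post on the arm by which it is swung: 15 mm thick, parallel to deck z, free from z 110 to 146, this point at 130; 147 mm from the arm's hinge line. With the arm closed it is at deck (0, -52, 130) mm
- bore (a point): centre of the upper fork lug's hole, on its top face, at deck (0, -105, 115) mm, fixed; axes as the deck's. Along -z: upper lug z 115 to 105, the arm's end 104 to 92 (11 mm hole), lower lug 91 to 81. Lug holes 10 mm, chamfered 1.5 mm; lugs 34 x 28 mm
- pin_grip (a point): middle of the grip of the long steel pin, upright in an outer hole of the rack at the start; z along the pin to its head. Shaft 8 mm thick, 48 long, tapered end; flange 19 across; grooved round head 17 across, from 10 to 37 mm above the flange's underside. This point is 22 mm above that underside, 70 above the tip; with the pin home it is at deck (0, -105, 137). 35 to 60 g
- pin_rack: fixed aluminium bridge, 44 (x) x 173 (y) x 68 mm, with three holes in a row at y = -50, 0, +50 mm; the long pin and the short spare pin hang by their flanges in the outer two, either way round. Origin: middle of its footprint, z up
- lever (a joint): angle of the ratchet handle on the arm, rad, about the spindle axis. 0: front stop; grows clockwise seen from above, to 1.9. With the arm closed it points at 0 to deck (-cos 25, -sin 25 deg), at 1.9 nearly to +y. Clockwise its pawl drives the wheel (3 to 4 N at the knob, after up to 0.39 rad of lost motion); turned back it clicks over loose (1 N). Stays where left. Starts at 0.1 to 1.5
- lever_grip (a point): middle of the handle's black knob: 21 mm thick, axis along deck z, from z 127 to 162 mm, this point at 146 and 85 mm from the spindle axis. It turns freely on the lever, so it can be led round without turning the wrist. The lever bar under it has its top at z 122
- wheel (a joint): angle of the toothed wheel (16 teeth), which is the spindle's nut, rad; grows clockwise (tightening) and lowers spindle and pad 2.5 mm per rad. Starts at 0 to 0.8; pad meets lid at about 1.8; at 3.6 it stops hard, fully tight. It does not turn back by itself
- pad: grey sprung pad, 32 mm across, at the spindle's lower end, its face 72.5 mm above its origin, which is on the spindle axis; z as deck z. Fully tight it presses the lid with about 14 N
- vessel: white vessel with ribbed lid, 46 mm across, 62 tall, loose in the 20 mm deep cup in the middle of the deck, leaning with it; origin: middle of its underside, z along its axis
- vial_a: white plastic sample vial with white cap, 28 mm across, 55 tall, standing; origin at the middle of its underside (z up)
- vial_b: sample vial with blue cap, 28 mm across, 55 tall, standing; origin at the middle of its underside
- beaker: small glass beaker, 54 x 57 x 70 mm, standing; origin at the middle of its underside
- timer: flat white digital timer, 68 x 68 x 19 mm, lying; origin at the middle of its underside
- jar: brown tablet jar with white cap, 43 mm across, 72 tall, standing; origin at the middle of its underside
- jar_2: white tablet jar with white cap, 43 mm across, 72 tall, standing; origin at the middle of its underside
- amber_bottle: brown bottle with blue cap, 62 mm across, 128 tall, standing; origin at the middle of its underside
- short_pin: the spare pin in the rack: steel, mushroom head 22 mm across and only 15 mm high, shaft 8 mm thick and 26 long, too short to lock the clamp; origin at the underside of its flange, z up

How it is judged:
By the outcome, as a careful person would: the job done as asked, in the order asked, and still so for the second after the job is handed in, with the robot touching nothing.
It also fails if it takes over 72 s, if anything falls off the work surface, if the arm or the gripper's body presses on something with over 40 N, if the wrist force passes 120 N, or if a joint passes its speed limit or range.

ROBOT

A 6-joint arm with a two-finger parallel gripper is mounted at the origin on a cart in front of the work surface, level with it; the furniture and walls round the work are solid. World frame = base frame: x ahead of the robot, y to its left, z up, the work surface at z = 0. Lengths are in mm, angles in rad, forces in N, time in s.
With the tool pointing down it reaches from about 275 to 750 mm from the base axis. Payload 10.2 kg.
Tool frame: the origin (TCP) lies between the finger pads; the fingertips stand 17 mm ahead of it and the grasp point (between the pads) lies 2 mm behind it; z points along the fingers, y is the line along which they close (so a half turn about z gives the same grasp; the last joint's range is limited). The gripper opens to 85 mm and grips with 20 to 120 N. Pads are 22 mm wide; open, the fingers measure 114 mm over their backs; the gripper's body (76 mm by 85 mm) begins 54 mm behind the grasp point. The pads swing forward as they close: fully open they stand 13 mm farther back than shut.
Start: joints at [0.984, 0.313, 1.498, -0, 1.331, -0.223], TCP at [186.823, 490.641, 248.294] pointing down, gripper open.
Joint ranges: [-2.94, 2.94], [-0.97, 2.17], [0.19, 2.56], [-1.23, 4.37], [0.02, 3.11], [-2.88, 2.88]. Speed limits (rad/s): [2.39, 2.39, 3.01, 3.14, 3.14, 3.14].

INTERFACE

Orientations are given as a unit quaternion [w, x, y, z].
In Python, from rig import * gives the robot as it stands.
- The arm moves only by the tool step_arm, never from a script. Its argument "commands" is text: rows parted by semicolons, each of 7 numbers parted by spaces: the opening, from 0 (shut) to 1 (fully open), then the shift along the tool's x, y, z in cm, then the turn, a rotation vector about the tool's x, y, z in rad. In form: hand x y z rx ry rz; .... A call has 1 to 20 rows; each row is the pose to reach, as a shift and turn from the pose commanded when the call began, along the tool's axes at that moment; what a row does not reach only later rows make up. A row lasts 1/12 s, in which the tool goes at most 41.7 mm and 7.16 degrees, less where a joint would pass 70% of its speed; a pose out of reach is approached as far as the arm can. A call with a gripper value outside its range is refused whole. The fingers move at their own pace and stop on an object; "newtons" is the grip in N (left out, the last holds). Time passes only in rows, so rows that repeat a pose let the fingers close. It gives the time, the measured TCP pose, the force, the opening and the grip force at its end, in the units of the state.
- sense(): the state, without advancing time (a new reading comes with each control period).
- capture(name): name is "side" or "top"; returns the picture (400x640x3 uint8, red, green, blue); there is no depth.
- camera_model(name): a dict with "mtx" (3x3 intrinsics, pixels), "eye" and "rotation" of the camera in the world. Camera axes: x right, y down, z forward; pixel columns grow to the right and rows downward; lengths in mm; the calibration is good to about 2 mm. A picture is of the moment at which its call begins. camera_model takes no time and is no camera call.
- finish_job(): hands the job in; it is judged then, once.
Trained networks look in the newest picture that a camera, given by its name, has taken for a name from the list of things; names that differ only in an ending like _2 or _b are one class to them, and where a whole thing is asked for, a point or a joint stands for the part that bears it (a point fixed in the world has none). Each returns a list of dicts, best first, with "score" (0 to 1); they miss things now and then, are a little off and sometimes report something else, mostly with a low value. They report only what shows in the picture. A call takes as long as a camera call.
- search_frame(camera, label): "rect" ([centre column, centre row, width, height] in pixels, round what is visible of it).
- trace(camera, label): "mask" (400x640 bool, what is visible of it) and "rect" ([centre column, centre row, width, height] in pixels, round what is visible of it).
- spot_point(camera, label): "xy" ([column, row] in pixels: a listed point, or the origin of a listed thing).
The state is a dict: "time_s": time; "joints": joint angles; "dq": joint speeds; "tau": joint torques, N m; "eef_pos": TCP position; "ee_rot": TCP orientation; "force": force on the tool from outside, world axes, zero at the start; "wrist_torque": the same for the moment, N m; "grip_width": opening from 0.0 (shut) to 1.0 (fully open); "grip_force": force on a finger pad.
Only numpy, scipy, OpenCV 4.12 (cv2) and the standard library are available. Lean on these libraries where they do the work, as an engineer would, in place of code of your own. Each camera call takes 0.05 s, during which the arm holds its last target. There are 200 camera calls.

## Working session

There is one attempt and no reset: what is moved stays moved. The work goes in short steps, Python scripts to look and compute and a tool call to move; the robot and the scene stay as the last step left them, time stands still between calls to the robot, and variables do not carry over. Pictures are saved under pics/ and viewed, at most 10 in all, crops included, and the job is handed in when it is done.

Besides the shell and the picture viewer there is one more tool, called after ">>>" in YAML: its name, and indented under it one key for each argument. step_arm: Moves the arm, as the interface text tells. Its arguments: {"type":"object","properties":{"commands":{"type":"string"},"newtons":{"type":"number"}},"required":["commands"]}

```bash
ls; mkdir -p pics
cat > h.py <<'E'
from rig import *
import numpy as np, cv2
from scipy.spatial.transform import Rotation as R
from scipy.optimize import least_squares
def proj(cam,P):
    m=camera_model(cam); Rm=np.array(m["rotation"]); e=np.array(m["eye"])
    return m,Rm,e
E
python3 - <<'E'
from h import *
s=sense(); print(s)
for c in("side","top"):
    m=camera_model(c); print(c,{k:np.round(v,3).tolist() for k,v in m.items()})
    im=capture(c); cv2.imwrite(f"pics/{c}0.png",im[:,:,::-1])
    for l in["deck","swing_hinge","swing_post","bore","pin_grip","pin_rack","lever_grip","pad","vessel","short_pin"]:
        try: r=spot_point(c,l); print(l,[(np.round(q["xy"],1).tolist(),round(q["score"],2)) for q in r[:3]])
        except Exception as ex: print(l,ex)
print(sense()["time_s"])
E
```

```text
pics
{'time_s': 0.0, 'joints': array([ 9.83576166e-01,  3.13476703e-01,  1.49841233e+00,  5.08875850e-05,
        1.33098293e+00, -2.23437145e-01]), 'dq': array([-5.78618350e-04,  1.84035552e-04, -1.97297162e-04,  9.94808287e-04,
        8.92693048e-06,  1.53348950e-03]), 'tau': array([-6.50103220e-05, -4.12262750e+01, -2.59744799e+01, -2.10973376e-04,
        4.16509254e-03, -5.68233213e-05]), 'eef_pos': array([186.69541911, 490.44893606, 247.73071149]), 'ee_rot': array([-2.74938702e-04,  1.80896123e-01,  9.83502000e-01, -5.78081148e-04]), 'force': array([-0.07586925,  0.04853008,  0.69423454]), 'wrist_torque': array([-0.02775903, -0.00673495, -0.00756221]), 'grip_force': 0.0, 'grip_width': 0.9971468364112244}
side {'mtx': [[426.406, 0.0, 318.689], [0.0, 426.406, 202.337], [0.0, 0.0, 1.0]], 'eye': [600.517, -1026.754, 782.65], 'rotation': [-0.482, 0.876, -0.001, -0.013]}
deck [([333.9, 222.0], 0.79)]
swing_hinge [([324.9, 182.4], 0.92)]
swing_post [([278.4, 197.6], 0.55)]
bore [([315.4, 211.8], 0.77)]
pin_grip [([286.3, 322.1], 0.68), ([370.5, 293.7], 0.65), ([334.5, 223.5], 0.61)]
pin_rack [([293.7, 329.2], 0.57)]
lever_grip [([307.6, 167.6], 0.74), ([293.7, 331.0], 0.47)]
pad []
vessel [([337.9, 226.1], 0.71)]
short_pin [([294.2, 294.0], 0.62), ([322.7, 300.6], 0.49)]
top {'mtx': [[442.633, 0.0, 323.938], [0.0, 442.633, 198.435], [0.0, 0.0, 1.0]], 'eye': [342.077, -21.728, 1764.118], 'rotation': [-0.051, 0.713, -0.698, 0.052]}
deck [([314.4, 189.6], 0.85)]
swing_hinge [([288.2, 192.3], 0.6), ([222.5, 224.1], 0.41)]
swing_post [([296.6, 232.9], 0.89), ([277.6, 205.5], 0.73)]
bore [([339.8, 204.1], 0.75), ([339.4, 244.7], 0.74), ([394.9, 218.4], 0.65)]
pin_grip [([423.0, 217.4], 0.6)]
pin_rack [([403.1, 219.5], 0.9)]
lever_grip [([276.0, 209.5], 0.7)]
pad []
vessel [([316.2, 189.2], 0.66)]
short_pin [([392.7, 216.4], 0.55), ([403.2, 221.5], 0.41)]
1.1
```

Run:
```python
from h import *
for c,(x0,y0,w,h) in {"side":(200,110,240,250),"top":(200,120,260,160)}.items():
    m=camera_model(c); q=m["rotation"]; print(c,R.from_quat([q[1],q[2],q[3],q[0]]).as_matrix()[:,2])
im=cv2.imread("pics/side0.png")[130:360,180:450]; cv2.imwrite("pics/sc.png",cv2.resize(im,None,fx=2.6,fy=2.6,interpolation=cv2.INTER_CUBIC))
im=cv2.imread("pics/top0.png")[110:300,200:460]; cv2.imwrite("pics/tc.png",cv2.resize(im,None,fx=3,fy=3,interpolation=cv2.INTER_CUBIC))
```

```text
side [-0.0216101   0.84444681 -0.53520331]
top [ 1.44814401e-01  1.01324531e-04 -9.89458831e-01]
```

View pics/sc.png

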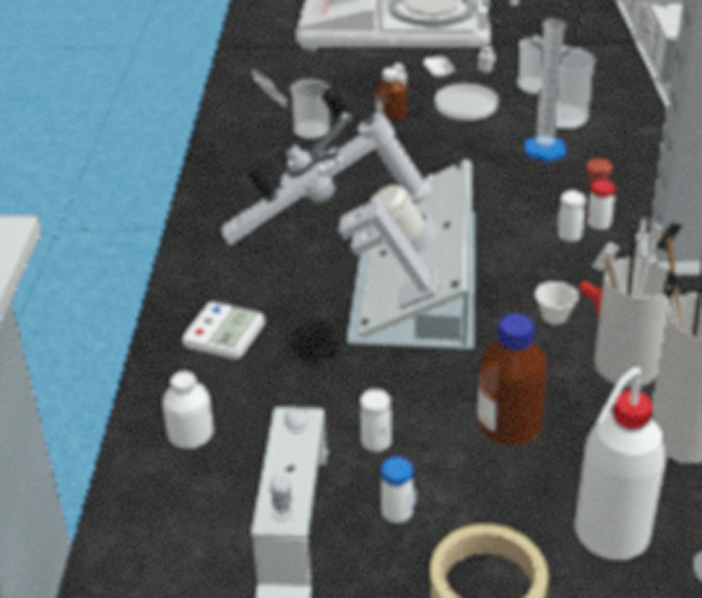

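View pics/tc.png

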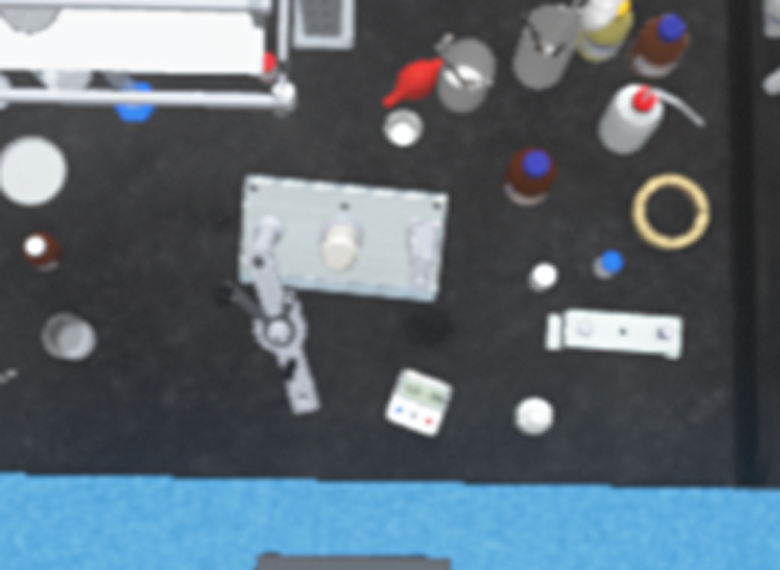

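```bash
cat >> h.py <<'E'
def px(cam,P):
    m=camera_model(cam); q=m["rotation"]; Rm=R.from_quat([q[1],q[2],q[3],q[0]]).as_matrix()
    p=(np.atleast_2d(P)-np.array(m["eye"]))@Rm; p=p@np.array(m["mtx"]).T
    return p[:,:2]/p[:,2:]
def deckR(yaw): return R.from_euler("z",yaw).as_matrix()@R.from_euler("y",-np.pi/6).as_matrix()
def pts(th,ph):
    h=np.array([0,95,0.]); d=np.array([-np.sin(th),-np.cos(th),0]); a=np.radians(205)-ph-th; l=np.array([np.cos(a),np.sin(a),0]); z=np.array([0,0,1.])
    return dict(deck=0*z,swing_hinge=h+98*z,swing_post=h+147*d+130*z,bore=np.array([0,-105,115.]),lever_grip=h+95*d+85*l+146*z,
      armend=h+218*d+98*z,c1=np.array([65,130,0.]),c2=np.array([65,-130,0.]),c3=np.array([-65,-130,0.]),vessel=np.array([0,0,4.]))
E
cat > fit.py <<'E'
from h import *
obs=[("top","deck",314.4,189.6),("top","swing_hinge",288.2,192.3),("top","swing_post",296.6,232.9),("top","bore",339.8,204.1),("top","lever_grip",276,209.5),
("top","c1",282,169),("top","c2",349.3,175),("top","c3",345,210),
("side","deck",333.9,222),("side","swing_hinge",324.9,182.4),("side","swing_post",278.4,197.6),("side","bore",315.4,211.8),("side","lever_grip",307.6,167.6),("side","c1",359.6,191.5)]
def res(p):
    D=pts(p[4],p[5]); M=deckR(p[3]); return np.array([px(c,p[:3]+M@D[n])[0]-(u,v) for c,n,u,v in obs])
f=least_squares(lambda p:res(p).ravel(),[400,30,80,0,1,1],x_scale=[10,10,10,.1,.1,.1],loss="soft_l1")
p=f.x; print(np.round(p,3))
for o,r in zip(obs,res(p)): print(o[:2],np.round(r,1))
ro=[("top",0,423,217.4),("top",0,421.7,221),("side",0,286.3,322.1),("top",1,403.1,220.5),("side",1,291.5,310),("top",2,394.9,218.7),("side",2,294.2,293)]
def rr(q):
    M=R.from_euler("z",q[2]).as_matrix(); L=[[0,s*50 if 0 else -50,90],[0,0,68],[0,50,76]]
    L=[[0,-50,90],[0,0,68],[0,50,76]]
    return np.array([px(c,np.array([q[0],q[1],0])+M@L[i])[0]-(u,v) for c,i,u,v in ro])
g=least_squares(lambda q:rr(q).ravel(),[330,-320,0],loss="soft_l1",x_scale=[10,10,.1]); print(np.round(g.x,3)); print(np.round(rr(g.x),1))
q=g.x; pin=np.array([q[0],q[1],90])+R.from_euler("z",q[2]).as_matrix()@[0,-50,0]; print("pin grip",pin)
for c in("top","side"):
    im=cv2.imread(f"pics/{c}0.png"); k=4; x0,y0,w,h=(255,130,190,130) if c=="top" else (220,140,160,150)
    im=cv2.resize(im[y0:y0+h,x0:x0+w],None,fx=k,fy=k,interpolation=cv2.INTER_CUBIC)
    D=pts(p[4],p[5]); D["c4"]=np.array([-65,130,0.]); M=deckR(p[3])
    for n,v in D.items():
        u=(px(c,p[:3]+M@v)[0]-(x0,y0)+.5)*k; cv2.circle(im,tuple(int(t) for t in u),3,(0,0,255),-1)
    for P in(pin,[*pin[:2],68]):
        u=(px(c,P)[0]-(x0,y0)+.5)*k; cv2.circle(im,tuple(int(t) for t in u),2,(0,255,0),-1)
    cv2.imwrite(f"pics/{c}ov.png",im)
E
python3 fit.py
```

```text
[ 6.29444e+02  1.63610e+01  5.24010e+01 -1.10000e-01  1.20700e+00
  1.43800e+00]
('top', 'deck') [ 0.1 -0.7]
('top', 'swing_hinge') [-1.2  2.4]
('top', 'swing_post') [-0.1  0.4]
('top', 'bore') [ 0.4 -0.7]
('top', 'lever_grip') [-1.1 -1.6]
('top', 'c1') [ 1. -0.]
('top', 'c2') [0.3 2.6]
('top', 'c3') [ 0.2 -1.6]
('side', 'deck') [ 4.  -0.3]
('side', 'swing_hinge') [-0.3 -1.9]
('side', 'swing_post') [0.7 1.3]
('side', 'bore') [-2.3  0.7]
('side', 'lever_grip') [-0.1  0.6]
('side', 'c1') [-0.7 -0.7]
[ 5.14256e+02 -3.48737e+02 -8.60000e-02]
[[-0.2  3.2]
 [ 1.1 -0.4]
 [ 0.5 -1.9]
 [ 5.4 -0.7]
 [-0.6 -0. ]
 [ 1.  -0.5]
 [-0.2 -1.5]]
pin grip [ 509.96056883 -398.55167412   90.        ]
```

View pics/topov.png

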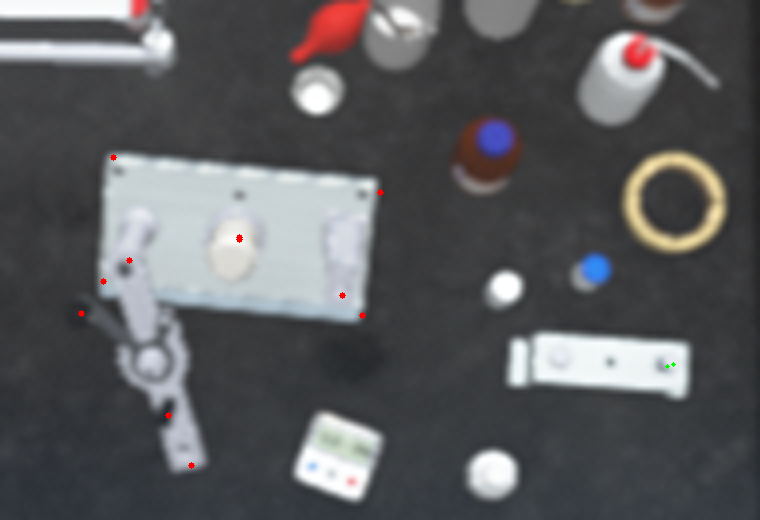

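View pics/sideov.png

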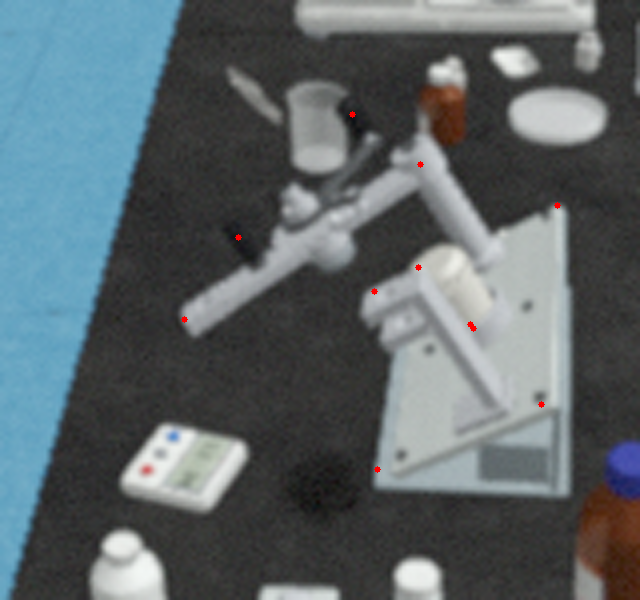

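```bash
python3 - <<'E'
s=open("fit.py").read()
a=s.index("obs=["); b=s.index("def res")
s=s[:a]+'''obs=[("top","swing_post",296.2,232.2),("top","bore",339.8,204.1),("top","lever_grip",276,209),
("top","c1",282,168.3),("top","c2",349.5,175),("top","c3",344.8,207.5),("top","c4",280,202.5),("top","hole",300.75,241.75),
("side","swing_hinge",324.9,182.4),("side","swing_post",279.6,199.2),("side","bore",316,212.2),("side","lever_grip",307.9,168.5),("side","c1",361.5,191),("side","c2",359,242.8),("side","c3",318,258.5)]
'''+s[b:]
s=s.replace('("top",0,423,217.4),','').replace("403.1,220.5","407.3,220.5").replace("pics/{c}ov","pics/{c}ov2")
open("fit.py","w").write(s)
h=open("h.py").read().replace("c1=np","c4=np.array([-65,130,0.]),hole=h+200*d+104*z,c1=np"); open("h.py","w").write(h)
E
python3 fit.py
```

```text
Traceback (most recent call last):
  File "fit.py", line 7, in <module>
    f=least_squares(lambda p:res(p).ravel(),[400,30,80,0,1,1],x_scale=[10,10,10,.1,.1,.1],loss="soft_l1")
  File "fit.py", line 7, in <lambda>
    f=least_squares(lambda p:res(p).ravel(),[400,30,80,0,1,1],x_scale=[10,10,10,.1,.1,.1],loss="soft_l1")
                             ~~~^^^
  File "fit.py", line 6, in res
    D=pts(p[4],p[5]); M=deckR(p[3]); return np.array([px(c,p[:3]+M@D[n])[0]-(u,v) for c,n,u,v in obs])
                                                      ~~^^^^^^^^^^^^^^^^
  File "h.py", line 9, in px
    m=camera_model(cam); q=m["rotation"]; Rm=R.from_quat([q[1],q[2],q[3],q[0]]).as_matrix()
ValueError: time passes only in moves, steps and waits
```

```bash
cat >> h.py <<'E'
import functools
_cm=camera_model
camera_model=functools.cache(lambda c:_cm(c))
E
python3 fit.py
```

```text
[ 6.34562e+02  1.77690e+01  4.88250e+01 -8.10000e-02  1.23900e+00
  1.41800e+00]
('top', 'swing_post') [0.2 0.6]
('top', 'bore') [ 0.5 -2.7]
('top', 'lever_grip') [-1.2 -1.3]
('top', 'c1') [0.2 0.5]
('top', 'c2') [-0.6  0.5]
('top', 'c3') [ 0.5 -1.2]
('top', 'c4') [ 0.4 -2.8]
('top', 'hole') [-0.1  0.1]
('side', 'swing_hinge') [ 0.4 -0.9]
('side', 'swing_post') [0.3 0.8]
('side', 'bore') [0.2 1.4]
('side', 'lever_grip') [0.  0.6]
('side', 'c1') [-2.2  0.2]
('side', 'c2') [-0.8 -1.8]
('side', 'c3') [-1.  -0.4]
[ 5.13891e+02 -3.48663e+02 -9.60000e-02]
[[ 1.1 -0.2]
 [ 0.  -1.9]
 [ 1.2 -0.6]
 [-0.7 -0.1]
 [ 1.  -0.6]
 [-0.2 -1.5]]
pin grip [ 509.09372    -398.43253377   90.        ]
```

```bash
cat >> h.py <<'E'
def qm(q): return R.from_quat([q[1],q[2],q[3],q[0]]).as_matrix()
P0=np.array([634.562,17.769,48.825]); YAW=-.081; TH=1.239; PH=1.418
def W(v,P=None): return (P0 if P is None else P)+deckR(YAW)@np.array(v,float)
def tool(a):  # tool z=-deck z, tool y at deck angle a (rad)
    y=np.array([np.cos(a),np.sin(a),0]); z=np.array([0,0,-1.]); return deckR(YAW)@np.column_stack([np.cross(y,z),y,z])
def inv(s=None):
    s=s or sense(); return deckR(YAW).T@(s["eef_pos"]-P0)
def cmd(p,M,s=None):
    s=s or sense(); T=qm(s["ee_rot"]); 
    return np.round(np.r_[T.T@(p-s["eef_pos"])/10,R.from_matrix(T.T@M).as_rotvec()],3).tolist()
E
python3 - <<'E'
from h import *
D=pts(TH,PH); p=D["swing_post"]; print(W(p),W(D["bore"]),W(D["lever_grip"]))
M=tool(-TH); print(M)
print(cmd(W(p+[0,0,90]),M)); print(W(p+[0,0,90]))
E
```

```text
[453.61964999  79.72839544  91.91708581] [568.75482281 -82.23432709 148.41792144] [539.32503465 157.66168719 156.07148895]
[[ 0.84246295  0.2046774   0.49836065]
 [ 0.2584243  -0.96518403 -0.04045573]
 [ 0.47272937  0.16287095 -0.8660254 ]]
[-35.233, -30.162, 7.846, -0.69, -0.017, 2.454]
[408.7671918   83.36941094 169.85937215]
```

>>> step_arm:
  commands: "0.7 -10 -8 0 -0.15 0 0.5;0.7 -20 -16 2 -0.3 0 1;0.7 -35.2 -30.2 7.8 -0.69 -0.017 2.454;0.7 -35.2 -30.2 7.8 -0.69 -0.017 2.454;0.7 -35.2 -30.2 7.8 -0.69 -0.017 2.454;0.7 -35.2 -30.2 7.8 -0.69 -0.017 2.454;0.7 -35.2 -30.2 7.8 -0.69 -0.017 2.454;0.7 -35.2 -30.2 7.8 -0.69 -0.017 2.454;0.7 -35.2 -30.2 7.8 -0.69 -0.017 2.454;0.7 -35.2 -30.2 7.8 -0.69 -0.017 2.454;0.7 -35.2 -30.2 7.8 -0.69 -0.017 2.454;0.7 -35.2 -30.2 7.8 -0.69 -0.017 2.454;0.7 -35.2 -30.2 7.8 -0.69 -0.017 2.454;0.7 -35.2 -30.2 7.8 -0.69 -0.017 2.454;0.7 -35.2 -30.2 7.8 -0.69 -0.017 2.454;0.7 -35.2 -30.2 7.8 -0.69 -0.017 2.454;0.7 -35.2 -30.2 7.8 -0.69 -0.017 2.454;0.7 -35.2 -30.2 7.8 -0.69 -0.017 2.454;0.7 -35.2 -30.2 7.8 -0.69 -0.017 2.454;0.7 -35.2 -30.2 7.8 -0.69 -0.017 2.454"

```text
time_s: 2.77
eef_pos: [408.2, 83.1, 170.4]
ee_rot: [0.052, 0.953, 0.164, 0.25]
force: [0.3, 0.1, -0.8]
grip_width: 0.699
grip_force: 0.0
```

Run:
```python
from h import *
s=sense(); print(s["time_s"],s["joints"].round(3),s["eef_pos"].round(1),s["grip_width"],s["force"].round(2))
D=pts(TH,PH); p=D["swing_post"]
for c in("top","side"):
    im=capture(c)
    print(c,[(np.round(q["xy"],1).tolist(),round(q["score"],2)) for q in spot_point(c,"swing_post")[:3]],px(c,W(p)),px(c,s["eef_pos"]))
    if c=="side": cv2.imwrite("pics/s1.png",cv2.resize(im[120:280,210:390,::-1],None,fx=4,fy=4,interpolation=cv2.INTER_CUBIC))
print(cmd(W(p+[0,0,90]),tool(-TH)),cmd(W(p+[0,0,2]),tool(-TH)))
```

```text
2.7667 [-0.101 -0.048  2.237  0.075  0.439  1.07 ] [408.2  83.1 170.4] 0.6989233148177088 [ 0.33  0.1  -0.76]
top [([296.5, 230.4], 0.68)] [[296.37922395 232.78264774]] [[293.77533319 243.94828909]]
side [([280.9, 199.0], 0.8), ([252.3, 298.8], 0.49)] [[279.94131195 199.96066159]] [[262.926919   177.22222359]]
[0.022, -0.008, 0.064, -0.026, -0.0, 0.094] [0.01, 0.216, 8.861, -0.026, -0.0, 0.094]
```

View pics/s1.png

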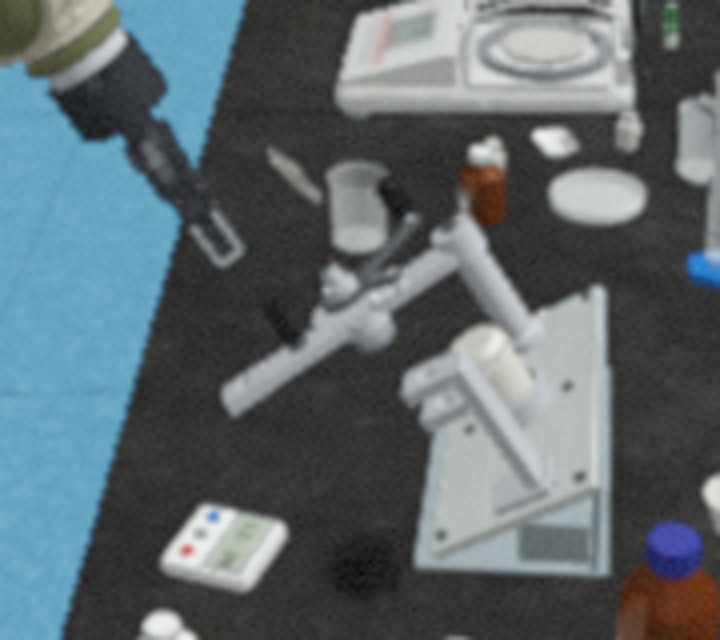

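>>> step_arm:
  commands: "0.7 0 0.1 3 -0.026 0 0.09;0.7 0 0.2 6 -0.026 0 0.09;0.7 0 0.2 8.8 -0.026 0 0.09;0.7 0 0.2 8.8 -0.026 0 0.09;0.7 0 0.2 8.8 -0.026 0 0.09;0.05 0 0.2 8.8 -0.026 0 0.09;0.05 0 0.2 8.8 -0.026 0 0.09;0.05 0 0.2 8.8 -0.026 0 0.09;0.05 0 0.2 8.8 -0.026 0 0.09;0.05 0 0.2 8.8 -0.026 0 0.09;0.05 0 0.2 8.8 -0.026 0 0.09;0.05 0 0.2 8.8 -0.026 0 0.09"
  newtons: 25

```text
time_s: 3.97
eef_pos: [452.3, 79.8, 95.3]
ee_rot: [0.054, 0.958, 0.12, 0.255]
force: [-6.4, -0.7, 11.6]
grip_width: 0.168
grip_force: 25.3
```

Run:
```python
from h import *
s=sense(); print(s["time_s"],s["joints"].round(3),s["eef_pos"].round(1),s["grip_width"],s["grip_force"],s["force"].round(2),inv(s),pts(TH,PH)["swing_post"])
capture("top");capture("side")
for c in("top","side"):
    print([(np.round(q["xy"],1).tolist(),round(q["score"],2)) for q in spot_point(c,"swing_post")[:3]],px(c,s["eef_pos"]))
```

```text
3.9667 [-0.081  0.223  2.214 -0.007  0.178  1.247] [452.3  79.8  95.3] 0.1678205482979689 25.25468498468399 [-6.4  -0.66 11.64] [-138.40471377   47.04146925  133.54907265] [-138.98243336   47.11593984  130.        ]
[([293.0, 234.5], 0.57)] [[296.30911332 233.06072559]]
[([278.3, 197.9], 0.94), ([285.3, 322.7], 0.27)] [[279.44749025 199.03073988]]
```

Run:
```python
from h import *
s=sense(); d=inv(s); r=np.hypot(d[0],d[1]-95); t0=np.arctan2(-d[0],95-d[1]); print(r,t0)
for t in np.linspace(t0,0.02,14)[1:]:
    c=cmd(W([-r*np.sin(t),95-r*np.cos(t),d[2]+2]),tool(-TH+(t0-t)+.0),s); print("0.05",*np.round(c,2),";",end="")
```

```text
146.4645294146575 1.2370336914483184
0.05 0.07 1.37 -0.2 0.0 -0.0 -0.09 ;0.05 0.26 2.73 -0.19 0.0 -0.0 -0.19 ;0.05 0.58 4.06 -0.19 0.0 -0.0 -0.28 ;0.05 1.03 5.36 -0.19 0.0 -0.0 -0.38 ;0.05 1.59 6.6 -0.18 0.0 -0.0 -0.47 ;0.05 2.27 7.8 -0.18 0.0 -0.0 -0.56 ;0.05 3.06 8.92 -0.17 0.0 -0.0 -0.66 ;0.05 3.94 9.96 -0.17 0.0 -0.0 -0.75 ;0.05 4.93 10.92 -0.17 0.0 -0.0 -0.84 ;0.05 5.99 11.78 -0.16 0.0 -0.0 -0.94 ;0.05 7.14 12.54 -0.16 0.0 -0.0 -1.03 ;0.05 8.34 13.18 -0.15 0.0 -0.0 -1.12 ;0.05 9.61 13.72 -0.15 0.0 -0.0 -1.22 ;
```

>>> step_arm:
  commands: "0.05 0 0 -0.2 0 0 0;0.05 0.07 1.37 -0.2 0 0 -0.09;0.05 0.26 2.73 -0.2 0 0 -0.19;0.05 0.58 4.06 -0.2 0 0 -0.28;0.05 1.03 5.36 -0.2 0 0 -0.38;0.05 1.59 6.6 -0.2 0 0 -0.47;0.05 2.27 7.8 -0.2 0 0 -0.56;0.05 3.06 8.92 -0.2 0 0 -0.66;0.05 3.94 9.96 -0.2 0 0 -0.75;0.05 4.93 10.92 -0.2 0 0 -0.84;0.05 5.99 11.78 -0.2 0 0 -0.94;0.05 7.14 12.54 -0.2 0 0 -1.03;0.05 8.34 13.18 -0.2 0 0 -1.12;0.05 9 13.45 -0.2 0 0 -1.17;0.05 9.61 13.72 -0.2 0 0 -1.22;0.05 9.61 13.72 -0.2 0 0 -1.22"

```text
time_s: 5.5
eef_pos: [560.3, -28.1, 163.9]
ee_rot: [0.189, 0.716, 0.648, 0.177]
force: [4.8, -0.8, -4.6]
grip_width: 0.162
grip_force: 27.0
```

Run:
```python
from h import *
s=sense(); d=inv(s); print(s["time_s"],s["grip_width"],s["grip_force"],"F deck",deckR(YAW).T@s["force"],d,"r",np.hypot(d[0],d[1]-95),"th",np.arctan2(-d[0],95-d[1]))
T=deckR(YAW).T@qm(s["ee_rot"]); print(T.round(3)); print("fwd 4mm +x deck:",(T.T@[.4,0,0]).round(2))
capture("top"); print([(np.round(q["xy"],1).tolist(),round(q["score"],2)) for q in spot_point("top","swing_post")[:3]],px("top",s["eef_pos"]))
```

```text
5.5 0.16232117787672296 27.012235522270203 F deck [ 1.90162579 -0.44312387 -6.42437772] [ -3.34723219 -51.72939823 134.85702029] r 146.7675722617178 th 0.022808324546445175
[[ 0.018  1.     0.001]
 [ 1.    -0.018 -0.001]
 [-0.001  0.001 -1.   ]]
fwd 4mm +x deck: [0.01 0.4  0.  ]
[([322.7, 201.5], 0.72), ([396.2, 199.0], 0.32), ([384.5, 201.7], 0.31)] [[325.63790472 202.80945007]]
```

>>> step_arm:
  commands: "0.05 0 0.2 0 0 0 -0.01;0.05 0 0.4 0 0 0 -0.02;0.05 0 0.6 0 0 0 -0.02;0.05 0 0.6 0 0 0 -0.02"

```text
time_s: 5.93
eef_pos: [563.4, -28.3, 165.6]
ee_rot: [0.189, 0.711, 0.655, 0.174]
force: [-10.3, -5.3, 0.6]
grip_width: 0.165
grip_force: 28.2
```

```bash
cat > st.py <<'E'
from h import *
s=sense(); d=inv(s); print(s["time_s"],s["grip_width"],s["grip_force"],"F deck",(deckR(YAW).T@s["force"]).round(1),"pos",d.round(2),"torq",s["wrist_torque"].round(2)); print((deckR(YAW).T@qm(s["ee_rot"])).round(3).tolist())
E
python3 st.py
```

```text
5.9333 0.16464902916012306 28.229374587535858 F deck [-8.3 -6.1  5.4] pos [  0.21 -51.68 134.73] torq [-0.65  1.61 -0.36]
[[-0.0, 1.0, -0.004], [1.0, 0.0, -0.001], [-0.001, -0.004, -1.0]]
```

>>> step_arm:
  commands: "0.05 0 0.2 0 0 0 0;0.05 0 0.4 0 0 0 0;0.05 0 0.4 0 0 0 0;0.05 0 0.4 0 0 0 0"

```text
time_s: 6.27
eef_pos: [563.8, -28.3, 165.5]
ee_rot: [0.186, 0.711, 0.656, 0.171]
force: [-34.1, -8.9, 4.6]
grip_width: 0.162
grip_force: 31.3
```

```bash
python3 st.py
```

```text
6.2667 0.16242580166581846 31.349546313285828 F deck [-26.5 -11.6  20.7] pos [  0.45 -51.61 134.47] torq [-1.32  4.26 -0.85]
[[-0.001, 1.0, -0.013], [1.0, 0.001, 0.0], [0.0, -0.013, -1.0]]
```

>>> step_arm:
  commands: "0.05 0 -0.2 0 0 0 0;0.05 0 -0.45 0 0 0 0;0.05 0 -0.45 0 0 0 0;0.4 0 -0.5 0 0 0 0;0.4 0 -0.5 0 0 0 0;0.4 0 -0.5 0 0 0 0.1;0.4 0 -0.5 0 0 0 0.22;0.4 0 -0.5 0 0 0 0.34;0.4 0 -0.5 0 0 0 0.46;0.4 0 -0.5 0 0 0 0.58;0.4 0 -0.5 0 0 0 0.7;0.4 0 -0.5 0 0 0 0.82;0.4 0 -0.5 0 0 0 0.94;0.4 0 -0.5 0 0 0 1.06;0.4 0 -0.5 0 0 0 1.18;0.4 0 -0.5 0 0 0 1.3;0.4 0 -0.5 0 0 0 1.42;0.4 0 -0.5 0 0 0 1.54;0.4 0 -0.5 0 0 0 1.57;0.4 0 -0.5 0 0 0 1.57"

```text
time_s: 7.93
eef_pos: [564.8, -28.3, 166.8]
ee_rot: [0.011, 0.965, -0.039, 0.26]
force: [-0.1, 0.8, 0.7]
grip_width: 0.403
grip_force: 0.0
```

```bash
python3 st.py
python3 - <<'E'
from h import *
print(sense()["joints"].round(2)); im=capture("top");im=capture("side")
for c in("top","side"):
  for n in("bore","swing_post","lever_grip","pin_grip"):print(c,n,[(np.round(q["xy"],1).tolist(),round(q["score"],2)) for q in spot_point(c,n)[:2]],px(c,W(dict(bore=[0,-105,115],swing_post=[0,-52,130],lever_grip=pts(0,PH)["lever_grip"],pin_grip=[0,-105,137])[n])).round(1))
E
```

```text
7.9333 0.4030050144537494 0.0 F deck [0.2 0.8 0.7] pos [  1.93 -51.52 135.05] torq [0.02 0.27 0.01]
[[1.0, -0.0, 0.002], [-0.0, -1.0, -0.001], [0.002, 0.001, -1.0]]
[-0.3   0.28  1.88  0.24  0.49  1.17]
top bore [([340.0, 204.0], 0.58)] [[340.3 201.4]]
top swing_post [([321.2, 198.0], 0.84)] [[325.9 201.5]]
top lever_grip [([292.9, 211.0], 0.55), ([382.6, 201.6], 0.46)] [[291.2 211.6]]
top pin_grip [([215.1, 191.6], 0.69), ([381.9, 201.9], 0.52)] [[340.3 203.7]]
side bore [([315.7, 213.4], 0.7), ([329.2, 173.3], 0.59)] [[316.2 213.6]]
side swing_post [([313.3, 198.8], 0.89), ([252.0, 297.6], 0.35)] [[315.2 198.9]]
side lever_grip [] [[303.2 179.8]]
side pin_grip [([287.1, 324.7], 0.62), ([314.2, 195.8], 0.26)] [[311.8 207.5]]
```

Now close along y to centre on the post.

>>> step_arm:
  commands: "0.05 -0.15 0 0 0 0 0;0.05 -0.15 0 0 0 0 0;0.05 -0.15 0 0 0 0 0;0.05 -0.15 0 0 0 0 0;0.05 -0.15 0 0 0 0 0"
  newtons: 20

```text
time_s: 8.85
eef_pos: [562.7, -28.7, 165.2]
ee_rot: [0.012, 0.965, -0.039, 0.259]
force: [-2.7, -4.7, 0.8]
grip_width: 0.165
grip_force: 22.1
```

```bash
python3 st.py
```

```text
8.85 0.16500485632593126 22.094159424304962 F deck [-1.6 -4.9  1.8] pos [ -0.53 -52.14 134.74] torq [-0.46  0.6  -0.28]
[[1.0, 0.001, -0.0], [0.001, -1.0, -0.002], [-0.0, 0.002, -1.0]]
```

>>> step_arm:
  commands: "0.5 -0.05 0 0 0 0 0;0.5 -0.05 0 0 0 0 0;0.5 -0.05 0 0 0 0 0;0.5 -0.05 0 -2 0 0 0;0.5 -0.05 0 -5 0 0 0;0.5 -0.05 0 -8 0 0 0;0.5 -0.05 0 -8 0 0 0"

```text
time_s: 9.43
eef_pos: [522.7, -24.8, 239.2]
ee_rot: [0.012, 0.964, -0.038, 0.262]
force: [1.4, -0.8, 1.9]
grip_width: 0.502
grip_force: 0.0
```

```bash
python3 st.py
python3 - <<'E'
from h import *
ims={}
for c in("side","top"):
    im=capture(c)
    print(c,[(np.round(q["xy"],1).tolist(),round(q["score"],2)) for q in spot_point(c,"pin_grip")[:4]])
    for n in("pin_grip","pin_rack","short_pin"):
        for r in trace(c,n)[:2]:
            m=r["mask"]; print(n,round(r["score"],2),np.round(r["rect"],1),m.sum(),np.argwhere(m).mean(0)[::-1].round(1) if m.any() else "")
    x0,y0=(262,270) if c=="side" else (375,190)
    ims[c]=cv2.resize(im[y0:y0+75,x0:x0+65,::-1],None,fx=6,fy=6,interpolation=cv2.INTER_CUBIC)
cv2.imwrite("pics/rack.png",np.hstack([ims["side"],ims["top"]]))
E
```

```text
9.4333 0.5019944033092115 0.0 F deck [ 2.2 -0.6  0.9] pos [  1.61 -51.51 218.91] torq [0.03 0.13 0.  ]
[[1.0, 0.002, 0.008], [0.002, -1.0, -0.003], [0.008, 0.003, -1.0]]
side [([285.7, 323.5], 0.57)]
pin_rack 0.82 [289.1 324.3  27.9  76. ] 1283 [290.1 326.2]
short_pin 0.62 [291.4 326.1  29.1  74.4] 1272 [289.9 326.4]
short_pin 0.41 [293.1 297.2   9.9   9.7] 65 [293.3 291.5]
top [([419.3, 217.5], 0.59), ([397.6, 200.1], 0.23)]
pin_rack 0.55 [403.7 221.6  45.2  17.9] 492 [403.4 220.3]
pin_rack 0.26 [306.3 205.   59.6  27.8] 668 [306.2 199.2]
```

View pics/rack.png

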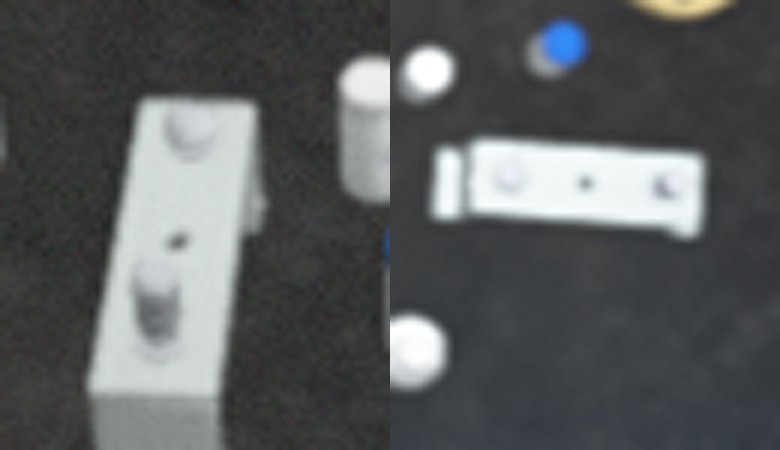

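Run:
```python
from h import *
ro=[("top",(0,-50,100),421.7,220.8),("top",(0,0,68),407.8,220.5),("top",(0,50,80),395,219.2),
("side",(0,-50,105),287.8,315.3),("side",(0,-50,70),288.2,327.8),("side",(0,0,68),291.7,310.2),("side",(0,50,79),293.5,291.7),("side",(0,-50,90),286,323)]
def rr(q):
    M=R.from_euler("z",q[2]).as_matrix(); return np.array([px(c,np.array([q[0],q[1],0])+M@np.array(v,float))[0]-(a,b) for c,v,a,b in ro])
g=least_squares(lambda q:rr(q).ravel(),[514,-349,-.09],loss="soft_l1",x_scale=[10,10,.1]); q=g.x;print(q.round(3));print(rr(q).round(1))
pin=np.array([q[0],q[1],90])+R.from_euler("z",q[2]).as_matrix()@[0,-50,0]; print(pin)
a=q[2]; M=np.column_stack([[0,0,0.]]*3); y=np.array([np.cos(a),np.sin(a),0]); z=np.array([0,0,-1.]); M=np.column_stack([np.cross(y,z),y,z])
s=sense(); print("to hover +75",cmd(pin+[0,0,80],M,s)); print(s["joints"])
```

```text
[ 5.14166e+02 -3.49564e+02 -5.90000e-02]
[[ 1.9 -0.8]
 [ 1.  -0.7]
 [ 1.3 -0.8]
 [-0.9  0.3]
 [-0.3 -0.7]
 [-0.8  0. ]
 [-0.2 -0.9]
 [ 1.3 -2.4]]
[ 511.21592832 -399.47700054   90.        ]
to hover +75 [-1.58, 37.419, 6.507, 0.416, -0.406, -1.553]
[-0.32886521  0.09237534  1.89959573  0.2021932   0.64968289  1.19243228]
```

Run:
```python
from h import *
pin=np.array([511.2,-399.5,90]); a=-.06-np.pi/2
y=np.array([np.cos(a),np.sin(a),0]); z=np.array([0,0,-1.]); M=np.column_stack([np.cross(y,z),y,z])
s=sense(); print(cmd(pin+[0,0,80],M,s),cmd(pin+[0,0,5],M,s)); print((qm(s["ee_rot"]).T@[0,0,-1]).round(3))
```

```text
[-1.581, 37.422, 6.506, 0.007, -0.523, -0.02] [-5.326, 37.412, 13.004, 0.007, -0.523, -0.02]
[-0.499 -0.001  0.866]
```

>>> step_arm:
  commands: "0.6 0 3.7 0.5 0 -0.05 0;0.6 -0.1 7.5 1 0 -0.12 0;0.6 -0.4 11.2 1.5 0 -0.2 0;0.6 -0.6 15 2 0 -0.3 0;0.6 -0.8 18.7 3 0 -0.4 0;0.6 -1 22.4 4 0.007 -0.523 -0.02;0.6 -1.2 26.2 5 0.007 -0.523 -0.02;0.6 -1.4 30 6 0.007 -0.523 -0.02;0.6 -1.58 33.7 6.5 0.007 -0.523 -0.02;0.6 -1.58 36.5 6.5 0.007 -0.523 -0.02;0.6 -1.58 37.4 6.5 0.007 -0.523 -0.02;0.6 -1.58 37.4 6.5 0.007 -0.523 -0.02;0.6 -2.8 37.4 8.7 0.007 -0.523 -0.02;0.6 -4.3 37.4 11.2 0.007 -0.523 -0.02;0.6 -5.2 37.4 12.8 0.007 -0.523 -0.02;0.6 -5.3 37.4 13 0.007 -0.523 -0.02;0.6 -5.3 37.4 13 0.007 -0.523 -0.02"

```text
time_s: 11.35
eef_pos: [511.8, -398.0, 95.6]
ee_rot: [-0.001, 1.0, -0.029, -0.0]
force: [-0.7, -0.7, 0.3]
grip_width: 0.597
grip_force: 0.0
```

>>> step_arm:
  commands: "0.1 0 0 0 0 0 0;0.1 0 0 0 0 0 0;0.1 0 0 0 0 0 0;0.1 0 0 0 0 0 0;0.1 0 0 0 0 0 0;0.1 0 0 0 0 0 0;0.1 0 0 0 0 0 0"
  newtons: 20

```text
time_s: 11.93
eef_pos: [512.1, -398.5, 97.1]
ee_rot: [-0.001, 1.0, -0.03, 0.001]
force: [0.7, 5.7, 4.4]
grip_width: 0.194
grip_force: 19.4
```

```bash
python3 st.py; python3 -c "
from h import *
s=sense();print(s['eef_pos'],s['joints'].round(2),qm(s['ee_rot']).round(3).tolist())"
```

```text
11.9333 0.19407169857827855 19.38981762039475 F deck [2.4 5.8 3.7] pos [ -52.36 -424.83   86.01] torq [ 1.13 -0.05 -0.02]
[[0.867, 0.018, -0.498], [0.021, -1.0, 0.001], [-0.498, -0.012, -0.867]]
[ 512.12736635 -398.52038106   97.13558837] [-0.84  0.72  1.26  0.    1.16  0.79] [[0.998, -0.06, 0.002], [-0.06, -0.998, 0.001], [0.002, -0.001, -1.0]]
```

>>> step_arm:
  commands: "0.6 0 0 0 0 0 0;0.6 0 0 0 0 0 0;0.6 0 0.03 0 0 0 0;0.6 0 0.03 0 0 0 -0.12;0.6 0 0.03 0 0 0 -0.24;0.6 0 0.03 0 0 0 -0.36;0.6 0 0.03 0 0 0 -0.48;0.6 0 0.03 0 0 0 -0.6;0.6 0 0.03 0 0 0 -0.72;0.6 0 0.03 0 0 0 -0.84;0.6 0 0.03 0 0 0 -0.96;0.6 0 0.03 0 0 0 -1.08;0.6 0 0.03 0 0 0 -1.2;0.6 0 0.03 0 0 0 -1.32;0.6 0 0.03 0 0 0 -1.44;0.6 0 0.03 0 0 0 -1.57;0.6 0 0.03 0 0 0 -1.57;0.6 0 0.03 0 0 0 -1.57"

```text
time_s: 13.43
eef_pos: [511.5, -399.9, 96.0]
ee_rot: [0.0, 0.729, 0.684, 0.0]
force: [-0.0, 0.2, -0.2]
grip_width: 0.6
grip_force: 0.0
```

>>> step_arm:
  commands: "0.1 0 0 0 0 0 0;0.1 0 0 0 0 0 0;0.1 0 0 0 0 0 0;0.1 0 0 0 0 0 0;0.1 0 0 0 0 0 0;0.1 0 0 0 0 0 0;0.1 0 0 0 0 0 0;0.1 0 0 0 0 0 0"
  newtons: 45

```text
time_s: 14.1
eef_pos: [511.4, -399.7, 96.0]
ee_rot: [0.0, 0.728, 0.685, 0.0]
force: [-3.7, 2.3, 3.1]
grip_width: 0.178
grip_force: 44.0
```

```bash
python3 -c "
from h import *
s=sense();print(s['eef_pos'],s['force'].round(1),s['joints'].round(2),s['grip_width'],s['grip_force'],qm(s['ee_rot']).round(3).tolist())"
```

```text
[ 511.3764975  -399.73519626   95.9846129 ] [-3.7  2.3  3.1] [-0.84  0.72  1.26  0.    1.16 -0.78] 0.17768074987190818 44.03446953226194 [[0.061, 0.998, 0.001], [0.998, -0.061, 0.0], [0.0, 0.001, -1.0]]
```

Run:
```python
from h import *
s=sense(); t=W([.3,-106.1,206]); M=tool(0.); print(t); print(cmd(s["eef_pos"]+[0,0,90],qm(s["ee_rot"]),s),cmd(t,M,s))
```

```text
[523.57395715 -79.6702707  227.37623318]
[0.001, 0.005, -9.0, 0.0, 0.0, 0.0] [32.022, -0.725, -13.138, -0.523, -0.005, 0.02]
```

>>> step_arm:
  commands: "0.1 0 0 -1 0 0 0;0.1 0 0 -3 0 0 0;0.1 0 0 -6 0 0 0;0.1 0 0 -9 0 0 0;0.1 2 0 -11 0 0 0;0.1 5 -0.1 -12.5 -0.05 0 0;0.1 8 -0.2 -13.1 -0.12 0 0;0.1 11.5 -0.3 -13.1 -0.2 0 0;0.1 15 -0.4 -13.1 -0.3 0 0;0.1 18.5 -0.5 -13.1 -0.4 0 0.01;0.1 22 -0.6 -13.1 -0.5 -0.005 0.02;0.1 25 -0.7 -13.1 -0.523 -0.005 0.02;0.1 28 -0.7 -13.1 -0.523 -0.005 0.02;0.1 30.5 -0.7 -13.1 -0.523 -0.005 0.02;0.1 32 -0.72 -13.1 -0.523 -0.005 0.02;0.1 32 -0.72 -13.1 -0.523 -0.005 0.02;0.1 32 -0.72 -13.1 -0.523 -0.005 0.02"

```text
time_s: 15.52
eef_pos: [524.0, -79.5, 227.6]
ee_rot: [0.191, 0.71, 0.655, 0.176]
force: [-1.3, -0.4, 0.4]
grip_width: 0.182
grip_force: 44.0
```

```bash
python3 st.py
python3 - <<'E'
from h import *
s=sense(); print(cmd(W([.3,-106.1,200]),tool(0.),s))
x0,y0=265,120
im=capture("side"); a=cv2.resize(im[y0:y0+120,x0:x0+100,::-1],None,fx=5,fy=5,interpolation=cv2.INTER_CUBIC)
T=qm(s["ee_rot"]); 
def mk(P,col): u=(px("side",P)[0]-(x0,y0)+.5)*5; cv2.circle(a,tuple(int(v) for v in u),2,col,-1)
mk(s["eef_pos"]+T@[1,0,76],(0,0,255)); mk(W([0,-105,115]),(0,255,0)); mk(W([0,-52,130]),(255,0,0))
cv2.imwrite("pics/ins.png",a)
print([(np.round(q["xy"],1).tolist(),round(q["score"],2)) for q in spot_point("side","pin_grip")[:2]],px("side",s["eef_pos"]+T@[1,0,6]))
E
```

```text
15.5167 0.18202041699449428 43.995924182381714 F deck [-0.9 -0.6  1. ] pos [   0.72 -105.89  205.98] torq [ 0.04  0.28 -0.02]
[[-0.001, 1.0, 0.002], [1.0, 0.001, 0.001], [0.001, 0.002, -1.0]]
[-0.021, -0.043, 0.597, 0.002, -0.001, 0.001]
[([299.4, 189.4], 0.4), ([292.9, 331.6], 0.38)] [[299.28891152 189.34269489]]
```

View pics/ins.png

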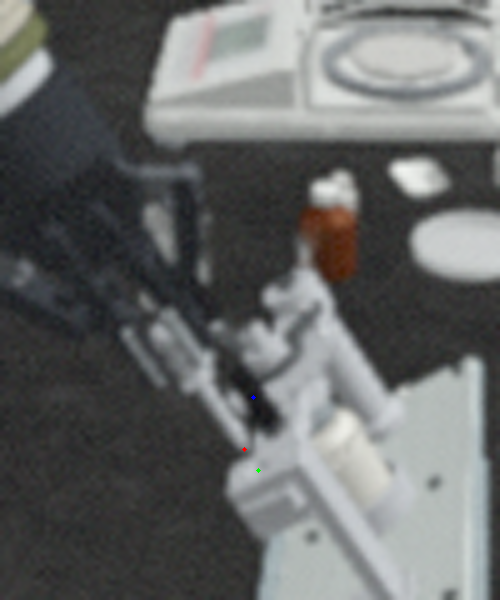

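>>> step_arm:
  commands: "0.1 -0.02 -0.04 0.4 0 0 0;0.1 -0.02 -0.04 0.8 0 0 0;0.1 -0.02 -0.04 1.2 0 0 0;0.1 -0.02 -0.04 1.5 0 0 0;0.1 -0.02 -0.04 1.8 0 0 0;0.1 -0.02 -0.04 2.0 0 0 0;0.1 -0.02 -0.04 2.0 0 0 0"

```text
time_s: 16.2
eef_pos: [533.6, -81.2, 209.1]
ee_rot: [0.191, 0.71, 0.655, 0.176]
force: [2.2, -2.2, -0.9]
grip_width: 0.179
grip_force: 43.8
```

```bash
python3 st.py
```

```text
16.2 0.17872936882743884 43.84851580602117 F deck [ 1.6 -2.  -2. ] pos [-8.0000e-02 -1.0685e+02  1.8514e+02] torq [-0.52 -0.02 -0.29]
[[0.001, 1.0, 0.001], [1.0, -0.001, -0.0], [-0.0, 0.001, -1.0]]
```

>>> step_arm:
  commands: "0.1 -0.03 0.03 0.3 0 0 0;0.1 -0.04 0.04 0.6 0 0 0;0.1 -0.04 0.04 0.9 0 0 0;0.1 -0.04 0.04 1.2 0 0 0;0.1 -0.04 0.04 1.5 0 0 0;0.1 -0.04 0.04 1.5 0 0 0"

```text
time_s: 16.7
eef_pos: [541.3, -82.0, 196.0]
ee_rot: [0.19, 0.71, 0.655, 0.176]
force: [1.7, -3.7, -0.8]
grip_width: 0.179
grip_force: 43.8
```

```bash
python3 st.py
```

```text
16.7 0.1792536920881352 43.83799651317531 F deck [ 1.3 -3.6 -1.7] pos [ 7.0000e-02 -1.0700e+02  1.6996e+02] torq [-0.56 -0.04 -0.34]
[[0.001, 1.0, 0.0], [1.0, -0.001, 0.0], [0.0, 0.0, -1.0]]
```

>>> step_arm:
  commands: "0.1 -0.03 0.02 0.4 0 0 0;0.1 -0.05 0.02 0.8 0 0 0;0.1 -0.05 0.02 1.2 0 0 0;0.1 -0.05 0.02 1.6 0 0 0;0.1 -0.05 0.02 2.0 0 0 0;0.1 -0.05 0.02 2.3 0 0 0;0.1 -0.05 0.02 2.5 0 0 0;0.1 -0.05 0.02 2.7 0 0 0;0.1 -0.05 0.02 2.8 0 0 0;0.1 -0.05 0.02 2.8 0 0 0"

```text
time_s: 17.53
eef_pos: [554.1, -83.3, 174.5]
ee_rot: [0.19, 0.709, 0.655, 0.176]
force: [-36.8, -1.3, 34.9]
grip_width: 0.179
grip_force: 50.9
```

```bash
python3 st.py
```

```text
17.5333 0.17885458371511576 50.85002476162975 F deck [-14.2  -4.2  48.5] pos [   0.5  -107.23  144.81] torq [-0.26  2.74 -0.19]
[[-0.002, 1.0, 0.0], [1.0, 0.002, 0.0], [0.0, 0.0, -1.0]]
```

>>> step_arm:
  commands: "0.1 0 0 -0.2 0 0 0;0.5 0 -0.03 -0.3 0 0 0;0.5 0 -0.03 -0.3 0 0 0;0.5 0 -0.03 -0.3 0 0 0;0.5 0 -0.03 -0.3 0 0 0;0.5 0 -0.03 -2 0 0 0;0.5 0 -0.03 -5 0 0 0;0.5 0 -0.03 -8 0 0 0;0.5 -1 -2 -10 0 0 0;0.5 -1 -4 -10 0 0 0;0.5 -1 -4 -10 0 0 0"

```text
time_s: 18.45
eef_pos: [467.7, -86.1, 238.0]
ee_rot: [0.189, 0.711, 0.655, 0.175]
force: [-0.3, 0.2, -1.2]
grip_width: 0.501
grip_force: 0.0
```

```bash
python3 st.py
python3 - <<'E'
from h import *
for c in("side","top"):
    im=capture(c)
    for n in("pin_grip","lever_grip","swing_post"):print(c,n,[(np.round(q["xy"],1).tolist(),round(q["score"],2)) for q in spot_point(c,n)[:2]],px(c,W(dict(swing_post=[0,-52,130],lever_grip=pts(0,PH)["lever_grip"],pin_grip=[0,-105,137])[n])).round(1))
    x0,y0,w,h=(270,150,80,100) if c=="side" else (275,165,80,60)
    a=cv2.resize(im[y0:y0+h,x0:x0+w,::-1],None,fx=5,fy=5,interpolation=cv2.INTER_CUBIC)
    for v,k in(([0,-105,137],(0,0,255)),([0,-105,115],(0,255,0)),([0,-105,152],(0,255,255)),(pts(0,PH)["lever_grip"],(255,0,0))):
        u=(px(c,W(v))[0]-(x0,y0)+.5)*5; cv2.circle(a,tuple(int(t) for t in u),2,k,-1)
    cv2.imwrite(f"pics/{c}p.png",a)
a,b=cv2.imread("pics/sidep.png"),cv2.imread("pics/topp.png"); b=cv2.copyMakeBorder(b,0,200,0,0,cv2.BORDER_CONSTANT); cv2.imwrite("pics/p.png",np.hstack([a,b]))
E
```

```text
18.45 0.5013757955563848 0.0 F deck [-0.8  0.2 -0.9] pos [ -42.19 -117.06  242.78] torq [-0.    0.25 -0.  ]
[[0.001, 1.0, -0.001], [1.0, -0.001, 0.001], [0.001, -0.001, -1.0]]
side pin_grip [] [[311.8 207.5]]
side lever_grip [([300.1, 177.1], 0.7)] [[303.2 179.8]]
side swing_post [([315.6, 197.0], 0.57), ([255.3, 296.2], 0.35)] [[315.2 198.9]]
top pin_grip [([395.1, 218.8], 0.63), ([338.8, 200.5], 0.58)] [[340.3 203.7]]
top lever_grip [([293.9, 209.5], 0.7)] [[291.2 211.6]]
top swing_post [([325.6, 201.7], 0.62)] [[325.9 201.5]]
```

View pics/p.png

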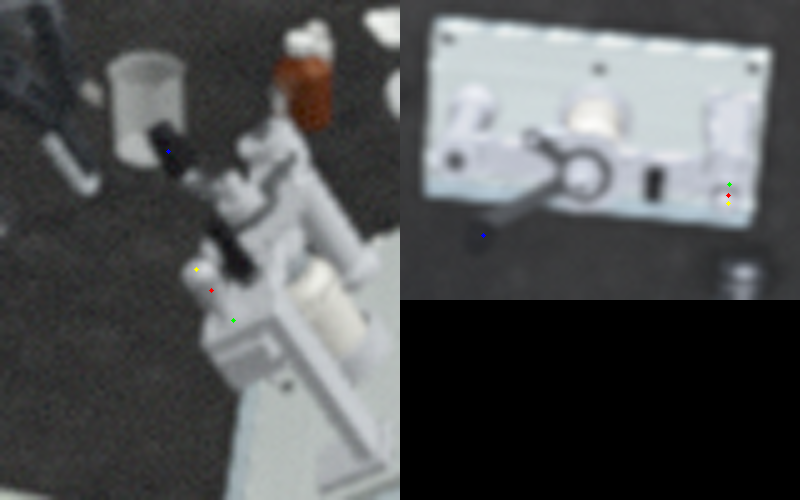

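```bash
cat >> h.py <<'E'
def knob(ph,z=146,c=(0,0),r=85):
    a=np.radians(205)-ph; return np.array([c[0]+r*np.cos(a),c[1]+r*np.sin(a),z])
E
python3 - <<'E'
from h import *
print(knob(PH)); print(cmd(W(knob(PH,216)),tool(0.)),cmd(W(knob(PH,147)),tool(0.)))
E
```

```text
[-47.22912487  70.67113813 146.        ]
[18.796, -0.786, 2.63, 0.0, -0.001, -0.0] [18.792, -0.786, 9.53, 0.0, -0.001, -0.0]
```

>>> step_arm:
  commands: "0.7 3.5 -0.2 0.5 0 0 0;0.7 7 -0.3 1 0 0 0;0.7 10.5 -0.5 1.5 0 0 0;0.7 14 -0.7 2 0 0 0;0.7 17 -0.8 2.6 0 0 0;0.7 18.8 -0.8 2.6 0 0 0;0.7 18.8 -0.8 4 0 0 0;0.7 18.8 -0.8 6.5 0 0 0;0.7 18.8 -0.8 9 0 0 0;0.7 18.8 -0.8 9.5 0 0 0;0.7 18.8 -0.8 9.5 0 0 0;0.1 18.8 -0.8 9.5 0 0 0;0.1 18.8 -0.8 9.5 0 0 0;0.1 18.8 -0.8 9.5 0 0 0;0.1 18.8 -0.8 9.5 0 0 0;0.1 18.8 -0.8 9.5 0 0 0;0.1 18.8 -0.8 9.5 0 0 0;0.1 18.8 -0.8 9.5 0 0 0"
  newtons: 30

```text
time_s: 20.35
eef_pos: [525.9, 97.5, 154.0]
ee_rot: [0.191, 0.71, 0.655, 0.176]
force: [-4.7, -0.3, 6.7]
grip_width: 0.233
grip_force: 31.7
```

```bash
cat > arc.py <<'E'
from h import *
import sys
s=sense(); d=inv(s); a=np.arctan2(d[1],d[0]); ph=(np.radians(205)-a)%(2*np.pi); r=np.hypot(*d[:2])
print("t",s["time_s"],"ph",round(ph,3),"r",round(r,2),"z",d[2].round(1),"w",round(s["grip_width"],3),"Ft",(deckR(YAW).T@s["force"]).round(1), "tang(cw)",round(float((deckR(YAW).T@s["force"])@[np.sin(a),-np.cos(a),0]),1))
if len(sys.argv)>1:
    tgt=float(sys.argv[1]); n=int(sys.argv[2]); T=tool(0.)
    print(";".join("0.1 "+" ".join(f"{v:g}" for v in np.round(cmd(W(knob(p,147.)),T,s)[:3],2))+" 0 0 0" for p in np.linspace(ph,tgt,n+1)[1:]))
E
python3 arc.py 0.0 13
```

```text
t 20.35 ph 1.422 r 84.78 z 148.5 w 0.233 Ft [-0.7 -0.7  8.1] tang(cw) -1.0
0.1 -0.54 -0.76 0.15 0 0 0;0.1 -1.17 -1.44 0.15 0 0 0;0.1 -1.87 -2.05 0.14 0 0 0;0.1 -2.64 -2.57 0.14 0 0 0;0.1 -3.46 -3.01 0.14 0 0 0;0.1 -4.32 -3.36 0.14 0 0 0;0.1 -5.21 -3.61 0.14 0 0 0;0.1 -6.13 -3.76 0.14 0 0 0;0.1 -7.06 -3.82 0.14 0 0 0;0.1 -7.99 -3.77 0.14 0 0 0;0.1 -8.9 -3.62 0.14 0 0 0;0.1 -9.8 -3.37 0.14 0 0 0;0.1 -10.66 -3.02 0.14 0 0 0
```

>>> step_arm:
  commands: "0.1 -0.54 -0.76 0 0 0 0;0.1 -1.17 -1.44 0 0 0 0;0.1 -1.87 -2.05 0 0 0 0;0.1 -2.64 -2.57 0 0 0 0;0.1 -3.46 -3.01 0 0 0 0;0.1 -4.32 -3.36 0 0 0 0;0.1 -5.21 -3.61 0 0 0 0;0.1 -6.13 -3.76 0 0 0 0;0.1 -7.06 -3.82 0 0 0 0;0.1 -7.99 -3.77 0 0 0 0;0.1 -8.9 -3.62 0 0 0 0;0.1 -9.8 -3.37 0 0 0 0;0.1 -10.66 -3.02 0 0 0 0;0.1 -10.66 -3.02 0 0 0 0"

```text
time_s: 21.52
eef_pos: [491.1, -7.3, 138.7]
ee_rot: [0.191, 0.71, 0.654, 0.176]
force: [-5.1, 2.1, 10.3]
grip_width: 0.226
grip_force: 31.9
```

```bash
python3 arc.py 1.88 16
```

```text
t 21.5167 ph 6.276 r 85.36 z 148.3 w 0.226 Ft [ 0.6  1.7 11.6] tang(cw) 1.2
0.1 -1.93 1.31 0.13 0 0 0;0.1 -3.46 3.07 0.13 0 0 0;0.1 -4.45 5.18 0.13 0 0 0;0.1 -4.83 7.47 0.14 0 0 0;0.1 -4.57 9.79 0.14 0 0 0;0.1 -3.7 11.95 0.14 0 0 0;0.1 -2.27 13.79 0.15 0 0 0;0.1 -0.4 15.17 0.15 0 0 0;0.1 1.78 15.99 0.15 0 0 0;0.1 4.1 16.2 0.15 0 0 0;0.1 6.38 15.76 0.15 0 0 0;0.1 8.47 14.72 0.15 0 0 0;0.1 10.19 13.16 0.15 0 0 0;0.1 11.42 11.18 0.15 0 0 0;0.1 12.08 8.95 0.14 0 0 0;0.1 12.1 6.62 0.14 0 0 0
```

```bash
sed -i 's/%(2\*np.pi)/+1)%(2*np.pi)-1/; s/ph=(np/ph=((np/; s/-a)+1)/-a)+1)/' arc.py; sed -i 's/147\.)/d[2]+float(sys.argv[3]))/' arc.py; python3 arc.py 1.88 16 1
```

```text
t 21.5167 ph -0.007 r 85.36 z 148.3 w 0.226 Ft [ 0.6  1.7 11.6] tang(cw) 1.2
0.1 0.94 -0.34 -0.1 0 0 0;0.1 1.91 -0.61 -0.1 0 0 0;0.1 2.9 -0.76 -0.1 0 0 0;0.1 3.9 -0.79 -0.1 0 0 0;0.1 4.9 -0.7 -0.1 0 0 0;0.1 5.88 -0.5 -0.1 0 0 0;0.1 6.83 -0.18 -0.1 0 0 0;0.1 7.74 0.24 -0.1 0 0 0;0.1 8.59 0.78 -0.1 0 0 0;0.1 9.37 1.4 -0.1 0 0 0;0.1 10.07 2.12 -0.09 0 0 0;0.1 10.68 2.91 -0.09 0 0 0;0.1 11.2 3.77 -0.09 0 0 0;0.1 11.61 4.68 -0.09 0 0 0;0.1 11.91 5.64 -0.09 0 0 0;0.1 12.1 6.62 -0.09 0 0 0
```

>>> step_arm:
  commands: "0.1 0.94 -0.34 -0.1 0 0 0;0.1 1.91 -0.61 -0.1 0 0 0;0.1 2.9 -0.76 -0.1 0 0 0;0.1 3.9 -0.79 -0.1 0 0 0;0.1 4.9 -0.7 -0.1 0 0 0;0.1 5.88 -0.5 -0.1 0 0 0;0.1 6.83 -0.18 -0.1 0 0 0;0.1 7.74 0.24 -0.1 0 0 0;0.1 8.59 0.78 -0.1 0 0 0;0.1 9.37 1.4 -0.1 0 0 0;0.1 10.07 2.12 -0.1 0 0 0;0.1 10.68 2.91 -0.1 0 0 0;0.1 11.2 3.77 -0.1 0 0 0;0.1 11.61 4.68 -0.1 0 0 0;0.1 11.91 5.64 -0.1 0 0 0;0.1 12.1 6.62 -0.1 0 0 0;0.1 12.1 6.62 -0.1 0 0 0"

```text
time_s: 22.93
eef_pos: [558.3, 108.7, 172.4]
ee_rot: [0.191, 0.71, 0.655, 0.176]
force: [-0.1, -5.4, 0.3]
grip_width: 0.231
grip_force: 31.3
```

```bash
python3 arc.py 0.0 16 0.5
```

```text
t 22.9333 ph 1.885 r 85.11 z 148.7 w 0.231 Ft [ 0.4 -5.4  0.1] tang(cw) -0.2
0.1 -0.19 -0.98 -0.05 0 0 0;0.1 -0.49 -1.94 -0.05 0 0 0;0.1 -0.89 -2.86 -0.05 0 0 0;0.1 -1.4 -3.72 -0.05 0 0 0;0.1 -2.01 -4.51 -0.05 0 0 0;0.1 -2.71 -5.23 -0.05 0 0 0;0.1 -3.48 -5.86 -0.05 0 0 0;0.1 -4.33 -6.4 -0.05 0 0 0;0.1 -5.23 -6.83 -0.05 0 0 0;0.1 -6.18 -7.15 -0.05 0 0 0;0.1 -7.16 -7.36 -0.05 0 0 0;0.1 -8.15 -7.46 -0.05 0 0 0;0.1 -9.15 -7.43 -0.05 0 0 0;0.1 -10.14 -7.29 -0.05 0 0 0;0.1 -11.11 -7.03 -0.05 0 0 0;0.1 -12.04 -6.66 -0.05 0 0 0
```

>>> step_arm:
  commands: "0.1 -0.19 -0.98 0 0 0 0;0.1 -0.49 -1.94 0 0 0 0;0.1 -0.89 -2.86 0 0 0 0;0.1 -1.4 -3.72 0 0 0 0;0.1 -2.01 -4.51 0 0 0 0;0.1 -2.71 -5.23 0 0 0 0;0.1 -3.48 -5.86 0 0 0 0;0.1 -4.33 -6.4 0 0 0 0;0.1 -5.23 -6.83 0 0 0 0;0.1 -6.18 -7.15 0 0 0 0;0.1 -7.16 -7.36 0 0 0 0;0.1 -8.15 -7.46 0 0 0 0;0.1 -9.15 -7.43 0 0 0 0;0.1 -10.14 -7.29 0 0 0 0;0.1 -11.11 -7.03 0 0 0 0;0.1 -12.04 -6.66 0 0 0 0;0.1 -12.04 -6.66 0 0 0 0"

```text
time_s: 24.35
eef_pos: [490.5, -6.8, 138.8]
ee_rot: [0.19, 0.711, 0.654, 0.176]
force: [3.9, 1.4, -3.1]
grip_width: 0.23
grip_force: 30.9
```

```bash
python3 arc.py 1.88 16 0
```

```text
t 24.35 ph 0.001 r 85.68 z 148.7 w 0.23 Ft [ 1.7  1.7 -4.5] tang(cw) 0.8
0.1 0.96 -0.31 -0 0 0 0;0.1 1.92 -0.56 -0 0 0 0;0.1 2.91 -0.71 -0 0 0 0;0.1 3.9 -0.73 -0 0 0 0;0.1 4.9 -0.64 0 0 0 0;0.1 5.87 -0.43 0 0 0 0;0.1 6.82 -0.11 0 0 0 0;0.1 7.72 0.32 0 0 0 0;0.1 8.56 0.85 0 0 0 0;0.1 9.34 1.47 0 0 0 0;0.1 10.04 2.19 0 0 0 0;0.1 10.65 2.98 0 0 0 0;0.1 11.16 3.83 0 0 0 0;0.1 11.57 4.74 0.01 0 0 0;0.1 11.87 5.69 0.01 0 0 0;0.1 12.05 6.67 0.01 0 0 0
```

>>> step_arm:
  commands: "0.1 0.96 -0.31 0 0 0 0;0.1 1.92 -0.56 0 0 0 0;0.1 2.91 -0.71 0 0 0 0;0.1 3.9 -0.73 0 0 0 0;0.1 4.9 -0.64 0 0 0 0;0.1 5.87 -0.43 0 0 0 0;0.1 6.82 -0.11 0 0 0 0;0.1 7.72 0.32 0 0 0 0"

```text
time_s: 25.02
eef_pos: [499.4, 71.0, 140.3]
ee_rot: [0.191, 0.71, 0.655, 0.176]
force: [3.7, -6.0, -3.3]
grip_width: 0.228
grip_force: 30.9
```

```bash
python3 arc.py 1.88 12 0
```

```text
t 25.0167 ph 0.95 r 85.71 z 148.7 w 0.228 Ft [ 2.  -5.6 -5. ] tang(cw) -3.9
0.1 0.52 0.41 0 0 0 0;0.1 1.06 0.8 0 0 0 0;0.1 1.56 1.22 0 0 0 0;0.1 2.02 1.69 0 0 0 0;0.1 2.45 2.19 0 0 0 0;0.1 2.84 2.72 0 0 0 0;0.1 3.19 3.28 0 0 0 0;0.1 3.49 3.86 0 0 0 0;0.1 3.74 4.47 0 0 0 0;0.1 3.95 5.1 0.01 0 0 0;0.1 4.11 5.74 0.01 0 0 0;0.1 4.22 6.38 0.01 0 0 0
```

>>> step_arm:
  commands: "0.1 0.52 0.41 0 0 0 0;0.1 1.06 0.8 0 0 0 0"

```text
time_s: 25.18
eef_pos: [506.7, 81.1, 144.0]
ee_rot: [0.19, 0.71, 0.655, 0.175]
force: [-1.3, -4.0, -0.7]
grip_width: 0.233
grip_force: 31.2
```

```bash
python3 arc.py
```

```text
t 25.1833 ph 1.102 r 85.44 z 148.7 w 0.233 Ft [-1.2 -4.  -0.2] tang(cw) -3.9
```

>>> step_arm:
  commands: "0.1 0.5 0.42 0 0 0 0;0.1 0.96 0.89 0 0 0 0"

```text
time_s: 25.35
eef_pos: [515.2, 89.9, 148.4]
ee_rot: [0.19, 0.71, 0.655, 0.175]
force: [-1.9, -3.1, -1.1]
grip_width: 0.231
grip_force: 31.3
```

```bash
python3 arc.py 1.88 8 0
```

```text
t 25.35 ph 1.254 r 85.3 z 148.7 w 0.231 Ft [-2.  -3.2 -0.2] tang(cw) -3.6
0.1 0.41 0.52 -0 0 0 0;0.1 0.81 1.06 -0 0 0 0;0.1 1.16 1.62 -0 0 0 0;0.1 1.46 2.21 -0 0 0 0;0.1 1.72 2.82 -0 0 0 0;0.1 1.94 3.45 -0 0 0 0;0.1 2.1 4.1 -0 0 0 0;0.1 2.21 4.75 -0 0 0 0
```

>>> step_arm:
  commands: "0.1 0.41 0.52 0 0 0 0;0.1 0.81 1.06 0 0 0 0"

```text
time_s: 25.52
eef_pos: [525.1, 97.4, 153.8]
ee_rot: [0.19, 0.71, 0.655, 0.175]
force: [-3.8, -1.4, -0.3]
grip_width: 0.228
grip_force: 31.5
```

>>> step_arm:
  commands: "0.1 0.35 0.56 0 0 0 0;0.1 0.65 1.15 0 0 0 0"

```text
time_s: 25.68
eef_pos: [535.9, 103.1, 159.7]
ee_rot: [0.19, 0.71, 0.655, 0.176]
force: [-5.8, 1.0, 1.6]
grip_width: 0.236
grip_force: 31.7
```

>>> step_arm:
  commands: "0.1 0.26 0.61 0 0 0 0;0.1 0.48 1.24 0 0 0 0"

```text
time_s: 25.85
eef_pos: [546.1, 106.9, 165.1]
ee_rot: [0.189, 0.71, 0.655, 0.174]
force: [-12.7, -1.4, 1.3]
grip_width: 0.229
grip_force: 32.2
```

```bash
python3 arc.py 1.88 2 0
```

```text
t 25.85 ph 1.717 r 85.28 z 148.4 w 0.229 Ft [-10.2  -2.4   7.4] tang(cw) -10.5
0.1 0.14 0.68 -0 0 0 0;0.1 0.26 1.36 -0 0 0 0
```

>>> step_arm:
  commands: "0.1 0.06 0.3 0 0 0 0;0.1 0.06 0.3 0 0 0 0;0.1 0.06 0.3 0 0 0 0"

```text
time_s: 26.1
eef_pos: [547.9, 107.3, 166.1]
ee_rot: [0.189, 0.711, 0.655, 0.174]
force: [-14.8, -0.5, 2.2]
grip_width: 0.233
grip_force: 32.3
```

```bash
python3 arc.py 0 16 0
```

```text
t 26.1 ph 1.741 r 85.24 z 148.4 w 0.233 Ft [-11.7  -1.7   9.3] tang(cw) -11.7
0.1 -0.31 -0.87 0 0 0 0;0.1 -0.7 -1.71 0.01 0 0 0;0.1 -1.17 -2.5 0.01 0 0 0;0.1 -1.73 -3.24 0.02 0 0 0;0.1 -2.37 -3.92 0.02 0 0 0;0.1 -3.07 -4.51 0.02 0 0 0;0.1 -3.83 -5.03 0.03 0 0 0;0.1 -4.65 -5.47 0.03 0 0 0;0.1 -5.51 -5.81 0.03 0 0 0;0.1 -6.4 -6.06 0.03 0 0 0;0.1 -7.31 -6.21 0.03 0 0 0;0.1 -8.23 -6.26 0.03 0 0 0;0.1 -9.15 -6.2 0.03 0 0 0;0.1 -10.07 -6.05 0.03 0 0 0;0.1 -10.96 -5.8 0.03 0 0 0;0.1 -11.82 -5.46 0.03 0 0 0
```

>>> step_arm:
  commands: "0.1 0.08 0.4 0 0 0 0;0.1 0.08 0.4 0 0 0 0;0.1 0.08 0.4 0 0 0 0"

```text
time_s: 26.35
eef_pos: [550.6, 107.9, 167.5]
ee_rot: [0.188, 0.711, 0.655, 0.173]
force: [-18.3, 0.2, 2.5]
grip_width: 0.231
grip_force: 32.6
```

```bash
python3 arc.py 0 16 0
```

```text
t 26.35 ph 1.777 r 85.32 z 148.3 w 0.231 Ft [-14.6  -1.3  11.3] tang(cw) -14.5
0.1 -0.3 -0.9 0.01 0 0 0;0.1 -0.66 -1.77 0.01 0 0 0;0.1 -1.12 -2.59 0.02 0 0 0;0.1 -1.67 -3.36 0.02 0 0 0;0.1 -2.3 -4.07 0.03 0 0 0;0.1 -3 -4.7 0.04 0 0 0;0.1 -3.77 -5.24 0.04 0 0 0;0.1 -4.59 -5.7 0.04 0 0 0;0.1 -5.46 -6.07 0.04 0 0 0;0.1 -6.37 -6.33 0.05 0 0 0;0.1 -7.3 -6.5 0.05 0 0 0;0.1 -8.24 -6.56 0.05 0 0 0;0.1 -9.18 -6.51 0.05 0 0 0;0.1 -10.11 -6.36 0.05 0 0 0;0.1 -11.02 -6.11 0.05 0 0 0;0.1 -11.9 -5.76 0.04 0 0 0
```

>>> step_arm:
  commands: "0.1 -0.3 -0.9 0 0 0 0;0.1 -0.66 -1.77 0 0 0 0;0.1 -1.12 -2.59 0 0 0 0;0.1 -1.67 -3.36 0 0 0 0;0.1 -2.3 -4.07 0 0 0 0;0.1 -3 -4.7 0 0 0 0;0.1 -3.77 -5.24 0 0 0 0;0.1 -4.59 -5.7 0 0 0 0;0.1 -5.46 -6.07 0 0 0 0;0.1 -6.37 -6.33 0 0 0 0;0.1 -7.3 -6.5 0 0 0 0;0.1 -8.24 -6.56 0 0 0 0;0.1 -9.18 -6.51 0 0 0 0;0.1 -10.11 -6.36 0 0 0 0;0.1 -11.02 -6.11 0 0 0 0;0.1 -11.9 -5.76 0 0 0 0;0.1 -11.9 -5.76 0 0 0 0"

```text
time_s: 27.77
eef_pos: [491.9, -7.2, 139.2]
ee_rot: [0.188, 0.711, 0.655, 0.174]
force: [-19.1, -0.4, 7.2]
grip_width: 0.231
grip_force: 33.1
```

```bash
python3 arc.py 0.5 8 0
```

```text
t 27.7667 ph -0.009 r 84.5 z 148.4 w 0.231 Ft [-12.9  -1.9  15.7] tang(cw) 3.8
0.1 0.47 -0.26 0 0 0 0;0.1 0.98 -0.45 0 0 0 0;0.1 1.5 -0.6 0.01 0 0 0;0.1 2.03 -0.72 0.01 0 0 0;0.1 2.56 -0.81 0.01 0 0 0;0.1 3.1 -0.86 0.01 0 0 0;0.1 3.64 -0.88 0.01 0 0 0;0.1 4.18 -0.86 0.01 0 0 0
```

>>> step_arm:
  commands: "0.1 0 -0.25 -0.1 0 0 0;0.1 0.47 -0.5 -0.1 0 0 0;0.1 0.98 -0.7 -0.1 0 0 0;0.1 1.5 -0.85 -0.1 0 0 0;0.1 2.03 -0.97 -0.1 0 0 0"

```text
time_s: 28.18
eef_pos: [486.3, 12.8, 135.5]
ee_rot: [0.191, 0.71, 0.655, 0.175]
force: [-4.1, -20.9, -13.5]
grip_width: 0.233
grip_force: 31.6
```

```bash
python3 arc.py 0.5 4 0
```

```text
t 28.1833 ph 0.237 r 85.95 z 148.8 w 0.233 Ft [ -8.8 -21.2 -10.4] tang(cw) -19.0
0.1 0.57 0 -0 0 0 0;0.1 1.12 -0.06 -0 0 0 0;0.1 1.68 -0.08 -0 0 0 0;0.1 2.24 -0.06 -0 0 0 0
```

>>> step_arm:
  commands: "0.1 0.2 0 0 0 0 0;0.1 0.2 0 0 0 0 0;0.1 0.2 0 0 0 0 0"

```text
time_s: 28.43
eef_pos: [486.0, 14.5, 135.2]
ee_rot: [0.19, 0.711, 0.655, 0.174]
force: [-5.6, -19.6, -11.3]
grip_width: 0.23
grip_force: 31.8
```

```bash
python3 arc.py
```

```text
t 28.4333 ph 0.259 r 86.15 z 148.7 w 0.23 Ft [ -9.1 -20.   -7.8] tang(cw) -18.0
```

>>> step_arm:
  commands: "0.1 0 0 0 0 0 0;0.1 0 0 0 0 0 0;0.1 0.15 0 0 0 0 0;0.1 0.15 0 0 0 0 0;0.1 0.15 0 0 0 0 0"
  newtons: 80

```text
time_s: 28.85
eef_pos: [485.9, 15.8, 135.1]
ee_rot: [0.19, 0.711, 0.655, 0.174]
force: [-9.2, -21.2, -8.6]
grip_width: 0.221
grip_force: 78.3
```

```bash
python3 arc.py; python3 -c "
from h import *
print(sense()['grip_force'])
im=capture('top');im=capture('side')
for c in('top','side'):print([(np.round(q['xy'],1).tolist(),round(q['score'],2)) for q in spot_point(c,'pad')[:2]])"
```

```text
t 28.85 ph 0.274 r 86.13 z 148.7 w 0.221 Ft [-10.8 -21.9  -3.8] tang(cw) -19.9
78.27043075463735
[]
[([292.4, 292.8], 0.25)]
```

>>> step_arm:
  commands: "0.1 0 0 0 0 0 0;0.1 0 0 0 0 0 0;0.1 0 0 0 0 0 0;0.1 0 0 0 0 0 0;0.1 0 0 0 0 0 0;0.1 0 0 0 0 0 0"

```text
time_s: 29.55
eef_pos: [486.0, 15.8, 135.2]
ee_rot: [0.19, 0.711, 0.655, 0.174]
force: [-8.6, -21.3, -9.1]
grip_width: 0.219
grip_force: 78.3
```

```bash
python3 arc.py
```

```text
t 29.55 ph 0.273 r 86.12 z 148.7 w 0.219 Ft [-10.5 -21.9  -4.5] tang(cw) -19.9
```

>>> step_arm:
  commands: "0.1 -0.4 0 0 0 0 0;0.1 -0.8 0 0 0 0 0;0.1 -0.8 0 0 0 0 0"

```text
time_s: 29.8
eef_pos: [486.6, 7.7, 136.1]
ee_rot: [0.191, 0.711, 0.654, 0.175]
force: [1.8, -14.6, -11.8]
grip_width: 0.219
grip_force: 78.5
```

```bash
python3 arc.py
```

```text
t 29.8 ph 0.178 r 86.21 z 149.0 w 0.219 Ft [ -3.4 -14.4 -11.7] tang(cw) -13.0
```

```bash
python3 arc.py -0.02 3 -0.5
```

```text
t 29.8 ph 0.178 r 86.21 z 149.0 w 0.219 Ft [ -3.4 -14.4 -11.7] tang(cw) -13.0
0.1 -0.51 0.28 0.05 0 0 0;0.1 -1.03 0.48 0.05 0 0 0;0.1 -1.54 0.71 0.05 0 0 0
```

>>> step_arm:
  commands: "0.1 -0.6 0.24 0.05 0 0 0;0.1 -1.2 0.46 0.05 0 0 0;0.1 -1.75 0.68 0.05 0 0 0;0.1 -1.75 0.68 0.05 0 0 0;0.1 -1.75 0.68 0.05 0 0 0"
  newtons: 25

```text
time_s: 30.22
eef_pos: [491.0, -7.7, 139.3]
ee_rot: [0.19, 0.71, 0.655, 0.176]
force: [3.2, 9.2, -3.5]
grip_width: 0.22
grip_force: 79.2
```

```bash
python3 arc.py
```

```text
t 30.2167 ph -0.012 r 85.39 z 148.9 w 0.22 Ft [ 0.3  9.4 -4.3] tang(cw) 8.3
```

>>> step_arm:
  commands: "0.1 0.08 0 0 0 0 0;0.5 0.08 0 0 0 0 0;0.5 0.08 0 0 0 0 0;0.5 0.08 0 0 0 0 0;0.5 0.08 0 0 0 0 0;0.5 0.08 0 0 0 0 0;0.5 0.08 0 -1 0 0 0;0.5 0.08 0 -3 0 0 0;0.5 0.08 0 -6 0 0 0;0.5 0.08 -3 -9 0 0 0;0.5 0.08 -7 -11 0 0 0;0.5 0.08 -10 -12 0 0 0;0.5 0.08 -10 -12 0 0 0"

```text
time_s: 31.3
eef_pos: [340.0, 5.7, 191.6]
ee_rot: [0.19, 0.71, 0.655, 0.175]
force: [-0.3, 0.3, 0.3]
grip_width: 0.5
grip_force: 0.0
```

```bash
python3 st.py
python3 - <<'E'
from h import *
for c in("side","top"):
    im=capture(c)
    for n in("pin_grip","lever_grip","swing_post"):print(c,n,[(np.round(q["xy"],1).tolist(),round(q["score"],2)) for q in spot_point(c,n)[:2]],px(c,W(dict(swing_post=[0,-52,130],lever_grip=knob(0),pin_grip=[0,-105,137])[n])).round(1))
    x0,y0,w,h=(270,150,80,100) if c=="side" else (275,165,80,60)
    a=cv2.resize(im[y0:y0+h,x0:x0+w,::-1],None,fx=5,fy=5,interpolation=cv2.INTER_CUBIC)
    for v,k in(([0,-105,137],(0,0,255)),([0,-105,115],(0,255,0)),([0,-105,152],(0,255,255)),(knob(0),(255,0,0))):
        u=(px(c,W(v))[0]-(x0,y0)+.5)*5; cv2.circle(a,tuple(int(t) for t in u),2,k,-1)
    cv2.imwrite(f"pics/{c}f.png",a)
a,b=cv2.imread("pics/sidef.png"),cv2.imread("pics/topf.png"); b=cv2.copyMakeBorder(b,0,200,0,0,cv2.BORDER_CONSTANT); cv2.imwrite("pics/f.png",np.hstack([a,b]))
E
```

```text
31.3 0.5001523897201703 0.0 F deck [-0.1  0.3  0.4] pos [-182.02  -35.83  269.96] torq [-0.05  0.22 -0.03]
[[0.0, 1.0, -0.001], [1.0, -0.0, 0.0], [0.0, -0.001, -1.0]]
side pin_grip [([311.2, 207.9], 0.58)] [[311.8 207.5]]
side lever_grip [([291.9, 202.0], 0.75)] [[289.8 202.6]]
side swing_post [([312.9, 195.3], 0.64)] [[315.2 198.9]]
top pin_grip [([339.6, 202.1], 0.38)] [[340.3 203.7]]
top lever_grip [([323.4, 226.0], 0.56)] [[319.4 221.9]]
top swing_post [([322.7, 199.0], 0.89)] [[325.9 201.5]]
```

View pics/f.png

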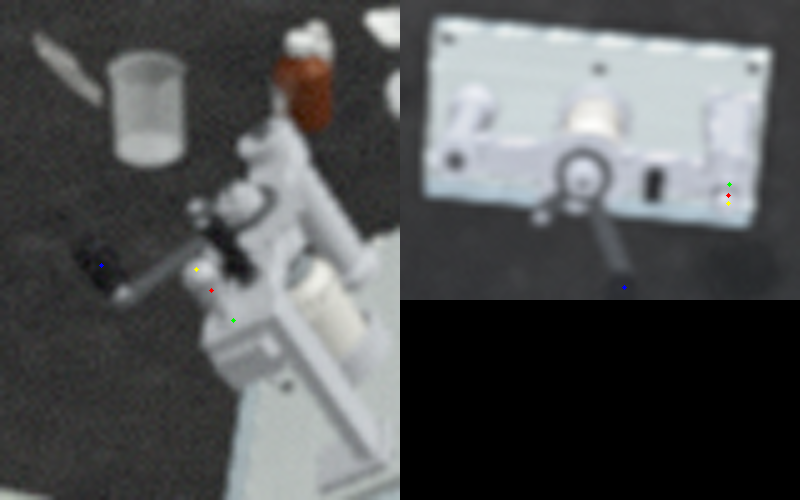

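```bash
python3 -c "
from rig import *
print(finish_job())"
```

```text
the job is handed in; nothing more can be done
None
```

The clamp is closed and locked with the long pin. By force and pictures, the pin is fully home, the wheel is against its hard stop with the pad on the lid, and the handle is back at its front stop. The job was handed in at about 31 s with the gripper clear; the verdict is not shown.

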